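# Pack the model cars in the carrying tray by colour

## Robot

A 6-joint arm with a two-finger parallel gripper is mounted at the origin on a cart in front of the work surface, level with it; the furniture and walls round the work are solid. World frame = base frame: x ahead of the robot, y to its left, z up, the work surface at z = 0. Lengths are in m, angles in rad, forces in N, time in s.
With the tool pointing down it reaches from about 0.325 to 0.925 m from the base axis. Payload 3.1 kg.
Tool frame: the origin (TCP) lies midway between the tips of the shut fingers; the grasp point (between the pads) lies 19 mm behind it; z points along the fingers, y is the line along which they close (so a half turn about z gives the same grasp; the last joint's range is limited). The gripper opens to 85 mm and grips with 20 to 120 N. Pads are 22 mm wide; open, the fingers measure 114 mm over their backs; the gripper's body (76 mm by 85 mm) begins 54 mm behind the grasp point. The pads swing forward as they close: fully open they stand 13 mm farther back than shut.
Start: joints at [-1.426, 0.217, 1.613, -0, 1.311, -0.112], TCP at [0.159, -0.605, 0.231] pointing down, gripper open.
Joint ranges: [-2.75, 2.75], [-0.78, 2.1], [0.31, 2.55], [-1.13, 4.27], [0.13, 2.63], [-2.58, 2.58]. Speed limits (rad/s): [2.79, 2.79, 3.14, 3.14, 3.14, 3.14].

## Interface

Orientations are given as a rotation vector (axis times angle).
In Python, from plant import bot, kinematics, viewer, close_job, look_for, regions_of, tip_of, status gives the robot as it stands. Calls block until the motion is done:
- bot.reach(position, orientation): joint-space move of the TCP to a pose.
- bot.move_straight(position, attitude=None, feed=0.15, force_limit=None): straight line of the TCP; attitude=None keeps the orientation; feed is the mean speed in m/s. With force_limit (N) it stops when the force on the tool has changed by that much, and returns True; else False.
- bot.move_j(angles): joint-space move.
- bot.open_gripper() and bot.grasp(): open the fingers fully, or close them until they stop; the grip force is fixed at half the most.
- bot.dwell(seconds).
- kinematics.solve_ik(position, orientation): joint angles nearest the present ones, or None.
- viewer.camera(name): name is "side" or "top"; returns (picture, depth): 420x560x3 uint8, red, green, blue; 420x560 float32, m along the optical axis (not along the pixel's ray), 0 where there is no reading.
- viewer.camera_params(name): a dict with "fx", "fy", "cx", "cy" (pixels), "world_to_cam" (4x4, takes a point from world to camera coordinates). Camera axes: x right, y down, z forward; pixel columns grow to the right and rows downward; lengths in m; the calibration is good to about 2 mm. A picture is of the moment at which its call begins. camera_params takes no time and is no camera call.
A pose or a line that the arm cannot do raises bot.Unreachable and nothing moves.
- close_job(): hands the job in; it is judged then, once.
Trained networks look in the newest picture that a camera, given by its name, has taken for a name from the list of things; names that differ only in an ending like _2 or _b are one class to them, and where a whole thing is asked for, a point or a joint stands for the part that bears it (a point fixed in the world has none). Each returns a list of dicts, best first, with "confidence" (0 to 1); they miss things now and then, are a little off and sometimes report something else, mostly with a low value. They report only what shows in the picture. A call takes as long as a camera call.
- look_for(camera, label): "xy" ([column, row] in pixels, amid what is visible of it).
- regions_of(camera, label): "mask" (420x560 bool, what is visible of it) and "xy" ([column, row] in pixels, amid what is visible of it).
- tip_of(camera, label): "xy" ([column, row] in pixels: a listed point, or the origin of a listed thing).
Readings, each from a call of its own:
- status.get_clock(): time.
- status.get_joints(): joint angles.
- status.get_dq(): joint speeds.
- status.get_effort(): joint torques, N m.
- status.get_eef_pos(): TCP position.
- status.get_tcp_rot(): TCP orientation.
- status.get_wrist_force(): force on the tool from outside, world axes, zero at the start.
- status.get_wrist_torque(): the same for the moment, N m.
- status.get_grip_width(): opening from 0.0 (shut) to 1.0 (fully open).
- status.get_grasp_force(): force on a finger pad.
Only numpy, scipy, OpenCV 4.12 (cv2) and the standard library are available. Lean on these libraries where they do the work, as an engineer would, in place of code of your own. Each camera call takes 0.05 s, during which the arm holds its last target. There are 200 camera calls.

## Task

Pack the model cars for the club evening: stand the bright red, dark green, light blue and beige cars in the wooden tray, each on the pad of its own colour, on its wheels, in the middle of the pad and lengthwise along it (either way round). The two dark red cars stay at home: leave them where they stand.

Things in the scene. Friction and masses are not known exactly. Their poses are not given: they have to be found in the camera images.
- car_red: Bright red model car, 56 mm long, 21 wide, 15 high (the lower 10 of the height is 20 wide; the cabin above is 16 wide). Origin: centre of the underside (wheels' foot). x along its length, y across the doors, z up. Loose, 20 to 40 g. Starts on the bare worktop (z = 0), x within 0.6 rad of world x. Grasp it across the doors, low down.
- car_green: Dark green model car, 56 mm long, 21 wide, 15 high (the lower 10 of the height is 20 wide; the cabin above is 16 wide). Origin: centre of the underside (wheels' foot). x along its length, y across the doors, z up. Loose, 20 to 40 g. Starts on the bare worktop (z = 0), x within 0.6 rad of world x. Grasp it across the doors, low down.
- car_blue: Light blue (pale, silvery) model car, 56 mm long, 21 wide, 15 high (the lower 10 of the height is 20 wide; the cabin above is 16 wide). Origin: centre of the underside (wheels' foot). x along its length, y across the doors, z up. Loose, 20 to 40 g. Starts on the bare worktop (z = 0), x within 0.6 rad of world x. Grasp it across the doors, low down.
- car_beige: Beige model car, 56 mm long, 21 wide, 15 high (the lower 10 of the height is 20 wide; the cabin above is 16 wide). Origin: centre of the underside (wheels' foot). x along its length, y across the doors, z up. Loose, 20 to 40 g. Starts on the bare worktop (z = 0), x within 0.6 rad of world x. Grasp it across the doors, low down.
- dark_red_car_a: Dark red (maroon) model car, not bright red; no pad has its colour. 56 mm long, 21 wide, 15 high (the lower 10 of the height is 20 wide; the cabin above is 16 wide). Origin: centre of the underside (wheels' foot). x along its length, y across the doors, z up. Loose, 20 to 40 g. Looks just like dark_red_car_b.
- dark_red_car_b: Dark red (maroon) model car, not bright red; no pad has its colour. 56 mm long, 21 wide, 15 high (the lower 10 of the height is 20 wide; the cabin above is 16 wide). Origin: centre of the underside (wheels' foot). x along its length, y across the doors, z up. Loose, 20 to 40 g. Looks just like dark_red_car_a.
- pad_red: Bright red pad, 66 x 34 x 2 mm, fixed in the tray. Origin: centre of its underside, so its top is 2 above; x along its length, z up. The four pads lie 2 x 2, colours in any order, centres 72 apart along x and 60 apart along y. The fixed tray lies on the green mat: 164 (x) x 152 (y), rim 7 wide, its top 6 above the pads' underside.
- pad_green: Dark green pad, 66 x 34 x 2 mm, fixed in the tray. Origin: centre of its underside, so its top is 2 above; x along its length, z up. The four pads lie 2 x 2, colours in any order, centres 72 apart along x and 60 apart along y. The fixed tray lies on the green mat: 164 (x) x 152 (y), rim 7 wide, its top 6 above the pads' underside.
- pad_blue: Light blue pad, 66 x 34 x 2 mm, fixed in the tray. Origin: centre of its underside, so its top is 2 above; x along its length, z up. The four pads lie 2 x 2, colours in any order, centres 72 apart along x and 60 apart along y. The fixed tray lies on the green mat: 164 (x) x 152 (y), rim 7 wide, its top 6 above the pads' underside.
- pad_beige: Beige pad, 66 x 34 x 2 mm, fixed in the tray. Origin: centre of its underside, so its top is 2 above; x along its length, z up. The four pads lie 2 x 2, colours in any order, centres 72 apart along x and 60 apart along y. The fixed tray lies on the green mat: 164 (x) x 152 (y), rim 7 wide, its top 6 above the pads' underside.

How it is judged:
By the outcome, as a careful person would: the job done as asked, in the order asked, and still so for the second after the job is handed in, with the robot touching nothing.
It also fails if it takes over 91 s, if anything falls off the work surface, if the arm or the gripper's body presses on something with over 40 N, if the wrist force passes 120 N, or if a joint passes its speed limit or range.

## Working session

There is one attempt and no reset: what is moved stays moved. The work goes in short steps, each a Python script; the robot and the scene stay as the last script left them, time stands still between calls to the robot, and variables do not carry over. Pictures are saved under pics/ and viewed, at most 14 in all, crops included, and the job is handed in when it is done.

```bash
mkdir -p pics; ls
python3 - <<'E'
from plant import viewer,status
import cv2
for n in("top","side"):
    p,d=viewer.camera(n); cv2.imwrite(f"pics/{n}0.png",p[:,:,::-1]); print(n,viewer.camera_params(n))
print(status.get_clock(),status.get_tcp_rot())
E
```

```text
pics
top {'fx': 501.8327250536473, 'fy': 501.8327250536473, 'cx': 271.58390501032557, 'cy': 207.2675667216785, 'world_to_cam': array([[ 0.16628436, -0.98607395,  0.00276995,  0.00223336],
       [-0.96596194, -0.16345603, -0.20049852,  0.54256808],
       [ 0.19815913,  0.0306641 , -0.97969009,  0.99741139],
       [ 0.        ,  0.        ,  0.        ,  1.        ]])}
side {'fx': 493.5998327928888, 'fy': 493.5998327928888, 'cx': 278.4237129557462, 'cy': 212.7193965830924, 'world_to_cam': array([[-0.99913125, -0.03777494, -0.0176011 ,  0.55348745],
       [-0.0046867 ,  0.52151925, -0.85322664, -0.0036455 ],
       [ 0.04140989, -0.85240291, -0.52124322,  1.21488237],
       [ 0.        ,  0.        ,  0.        ,  1.        ]])}
0.1 [-3.11348695e+00 -4.02060615e-01  5.54568867e-05]
```

View pics/top0.png

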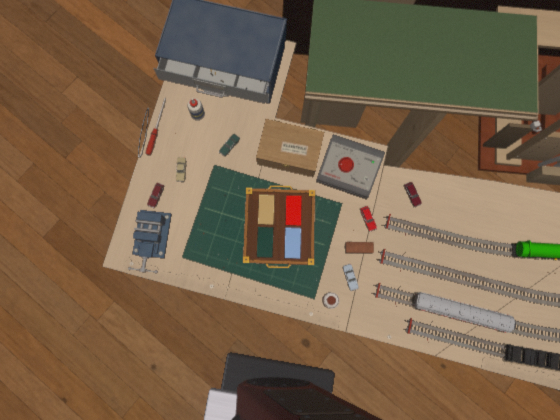

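View pics/side0.png

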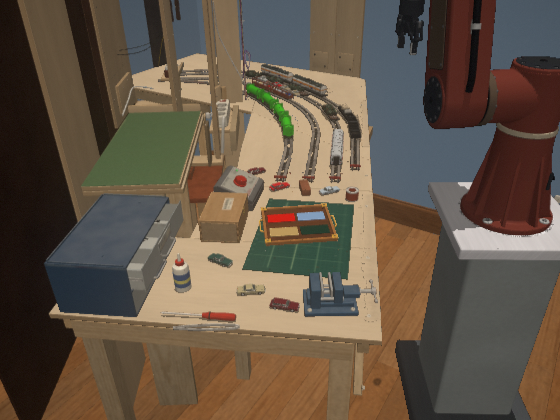

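```bash
cat > h.py <<'E'
import numpy as np, cv2
from plant import bot,kinematics,viewer,close_job,look_for,regions_of,tip_of,status
def plane(cam,px,z):
    """pixels (N,2) -> world points on plane z"""
    c=viewer.camera_params(cam); T=np.linalg.inv(c["world_to_cam"])
    px=np.atleast_2d(px).astype(float)
    r=np.c_[(px[:,0]-c["cx"])/c["fx"],(px[:,1]-c["cy"])/c["fy"],np.ones(len(px))]@T[:3,:3].T
    o=T[:3,3]; return o+r*((z-o[2])/r[:,2])[:,None]
def zs(cam,mask,d):
    c=viewer.camera_params(cam); T=np.linalg.inv(c["world_to_cam"])
    v,u=np.nonzero(mask&(d>0)); w=d[v,u]
    return (np.c_[(u-c["cx"])/c["fx"]*w,(v-c["cy"])/c["fy"]*w,w]@T[:3,:3].T+T[:3,3])[:,2]
def measure(cam,label,d,z):
    out=[]
    for r in regions_of(cam,label):
        m=r["mask"]
        if r["confidence"]<.3 or m.sum()<20: continue
        v,u=np.nonzero(m); P=plane(cam,np.c_[u,v],z)[:,:2].astype(np.float32)
        w,V=np.linalg.eigh(np.cov(P.T)); a=np.arctan2(V[1,1],V[0,1]); a=(a+np.pi/2)%np.pi-np.pi/2
        R=cv2.minAreaRect(P); Z=zs(cam,m,d)
        out.append(dict(conf=round(r["confidence"],2),px=np.round(r["xy"]),n=int(m.sum()),c=P.mean(0).round(4),yaw=round(float(a),3),
          rc=np.round(R[0],4),rs=np.round(R[1],3),ra=round(R[2],1),z=np.percentile(Z,[5,50,95]).round(4) if len(Z) else None))
    return out
E
python3 - <<'E'
from h import *
for cam in("top","side"):
    p,d=viewer.camera(cam)
    for k in("red","green","blue","beige"):
        for t,z in(("car_",.0075),("pad_",.005)):
            for o in measure(cam,t+k,d,z): print(cam,t+k,*[f"{a}={b}" for a,b in o.items()])
p,d=viewer.camera("top")
for o in measure("top","dark_red_car_a",d,.0075): print(o)
E
```

```text
top car_red conf=0.72 px=[366. 220.] n=227 c=[ 0.5544 -0.1175] yaw=0.504 rc=[ 0.555  -0.1173] rs=[0.055 0.021] ra=28.5 z=[0.0041 0.0102 0.016 ]
top pad_red conf=0.7 px=[291. 210.] n=445 c=[0.5461 0.0463] yaw=0.123 rc=[0.5461 0.0465] rs=[0.066 0.033] ra=6.7 z=[0.0051 0.0081 0.0113]
top car_green conf=0.8 px=[228. 146.] n=212 c=[0.6688 0.2131] yaw=-0.522 rc=[0.6695 0.2125] rs=[0.022 0.055] ra=60.4 z=[0.0036 0.0091 0.0164]
top pad_green conf=0.93 px=[264. 243.] n=473 c=[0.4669 0.0976] yaw=0.157 rc=[0.4664 0.0976] rs=[0.065 0.035] ra=9.6 z=[0.0045 0.008  0.0117]
top car_blue conf=0.64 px=[348. 275.] n=205 c=[ 0.424 -0.095] yaw=0.435 rc=[ 0.4229 -0.0955] rs=[0.053 0.02 ] ra=26.4 z=[0.0056 0.01   0.0156]
top pad_blue conf=0.86 px=[294. 242.] n=501 c=[0.4757 0.0367] yaw=0.177 rc=[0.4755 0.0376] rs=[0.068 0.035] ra=8.9 z=[0.0048 0.0081 0.0114]
top car_beige conf=0.72 px=[182. 173.] n=211 c=[0.5953 0.3085] yaw=0.154 rc=[0.5952 0.3084] rs=[0.053 0.02 ] ra=11.6 z=[0.0034 0.0093 0.0152]
top pad_beige conf=0.62 px=[265. 210.] n=449 c=[0.5375 0.1055] yaw=0.151 rc=[0.5378 0.1065] rs=[0.065 0.033] r
[... 1485 characters left out ...]
250. 286.] n=257 c=[0.5984 0.3127] yaw=0.137 rc=[0.5969 0.3122] rs=[0.053 0.033] ra=6.3 z=[0.0032 0.0102 0.0166]
side pad_beige conf=0.7 px=[284. 233.] n=248 c=[0.5366 0.1008] yaw=0.155 rc=[0.5373 0.1003] rs=[0.065 0.039] ra=6.3 z=[0.0079 0.0101 0.0121]
{'conf': 0.81, 'px': array([157., 195.]), 'n': 197, 'c': array([0.5289, 0.3512], dtype=float32), 'yaw': -0.203, 'rc': array([0.529 , 0.3512]), 'rs': array([0.019, 0.053]), 'ra': 78.4, 'z': array([0.005 , 0.0106, 0.0158])}
{'conf': 0.49, 'px': array([412., 196.]), 'n': 231, 'c': array([ 0.6254, -0.2076], dtype=float32), 'yaw': 0.535, 'rc': array([ 0.6256, -0.207 ]), 'rs': array([0.054, 0.022]), 'ra': 31.2, 'z': array([0.0044, 0.0102, 0.0157])}
```

```bash
cat >> h.py <<'E'
def cloud(cam,d):
    c=viewer.camera_params(cam); T=np.linalg.inv(c["world_to_cam"])
    v,u=np.nonzero(d>0); w=d[v,u]
    return np.c_[(u-c["cx"])/c["fx"]*w,(v-c["cy"])/c["fy"]*w,w]@T[:3,:3].T+T[:3,3]
PADS=dict(red=(1,-1),green=(-1,1),blue=(-1,-1),beige=(1,1))
def downR(yaw):
    """tool z down, tool y across a car with that yaw; two half-turn choices"""
    from scipy.spatial.transform import Rotation as Ro
    return [ (Ro.from_euler('z',yaw+k)*Ro.from_euler('x',np.pi)).as_rotvec() for k in(0,np.pi)]
E
python3 - <<'E'
from h import *
C={}
for cam in("top","side"):
    p,d=viewer.camera(cam); C[cam]=cloud(cam,d); P=C[cam]
    def zz(x,y,r=.012):
        m=np.hypot(P[:,0]-x,P[:,1]-y)<r; return np.median(P[m,2]).round(4),m.sum()
    print(cam,"table",zz(.555,-.06),zz(.60,.25),zz(.45,-.15),"mat",zz(.6,.15),zz(.42,.15),"pads",zz(.547,.0465),zz(.538,.106),zz(.476,.037),zz(.467,.098))
    # rigid tray fit
    A=[];B=[]
    for k,(i,j) in PADS.items():
        for o in measure(cam,"pad_"+k,d,.009)[:1]:
            A.append((i*.036,j*.030)); B.append(o["rc"]); B[-1]=(o["c"]+o["rc"])/2
    A=np.array(A);B=np.array(B); a=A-A.mean(0);b=B-B.mean(0)
    th=np.arctan2((a[:,0]*b[:,1]-a[:,1]*b[:,0]).sum(),(a*b).sum())
    R=np.array([[np.cos(th),-np.sin(th)],[np.sin(th),np.cos(th)]]); t=B.mean(0)-R@A.mean(0)
    print("tray",t.round(4),th.round(3),"resid mm",((B-A@R.T-t)*1000).round(1).tolist())
P=np.vstack(list(C.values()))
for n,x,y,w in(("red",.555,-.117,.50),("green",.670,.213,-.52),("blue",.4235,-.095,.45),("beige",.596,.309,.17)):
    q=(P[:,:2]-(x,y))@np.array([[np.cos(w),-np.sin(w)],[np.sin(w),np.cos(w)]])
    f=(abs(q[:,0])<.014)&(abs(q[:,1])<.062)&(abs(q[:,1])>.015); b=(abs(q[:,0])<.05)&(abs(q[:,1])<.055)
    print(n,"finger max z",P[f,2].max().round(3),"body max z",P[b,2].max().round(3), "q of tall", (q[f][P[f,2]>.012]*1000).round()[:6].tolist())
    for R in downR(w):
        s=kinematics.solve_ik([x,y,.1],R); print("   ik",None if s is None else np.round(s,2))
for R in downR(.14): s=kinematics.solve_ik([.507,.07,.1],R); print("tray ik",None if s is None else np.round(s,2))
print(status.get_clock())
E
```

```text
top table (np.float64(-0.0009), np.int64(90)) (np.float64(-0.0013), np.int64(84)) (np.float64(-0.0011), np.int64(97)) mat (np.float64(0.0024), np.int64(87)) (np.float64(0.0024), np.int64(97)) pads (np.float64(0.0083), np.int64(91)) (np.float64(0.0081), np.int64(94)) (np.float64(0.0086), np.int64(96)) (np.float64(0.0082), np.int64(97))
tray [0.5061 0.0713] 0.131 resid mm [[-0.4, -0.2], [0.4, 0.2], [0.0, -0.6], [-0.0, 0.6]]
side table (np.float64(-0.7154), np.int64(57)) (np.float64(0.0012), np.int64(80)) (np.float64(-0.0009), np.int64(56)) mat (np.float64(0.0045), np.int64(46)) (np.float64(0.0047), np.int64(71)) pads (np.float64(0.0078), np.int64(79)) (np.float64(0.0104), np.int64(45)) (np.float64(0.0082), np.int64(76)) (np.float64(0.0102), np.int64(49))
tray [0.5054 0.0729] 0.127 resid mm [[-0.9, -0.4], [0.3, -0.0], [0.7, -0.1], [-0.0, 0.6]]
red finger max z 0.018 body max z 0.038 q of tall [[-7.0, -45.0], [-8.0, -47.0], [-10.0, -46.0], [-11.0, -44.0], [-13.0, -43.0], [-5.0, -45.0]]
   ik [-0.33  0.24  1.85  0.    1.05  0.74]
   ik [-0.33  0.24  1.85  0.    1.05 -2.4 ]
green finger max z 0.008 body max z 0.061 q of tall []
   ik [ 0.21  0.5   1.5  -0.    1.14  2.3 ]
   ik [ 0.21  0.5   1.5   0.    1.14 -0.84]
blue finger max z 0.006 body max z 0.031 q of tall []
   ik [-0.38 -0.03  2.15 -0.    1.02  0.74]
   ik [-0.38 -0.03  2.15 -0.    1.02 -2.4 ]
beige finger max z 0.007 body max z 0.018 q of tall []
   ik [0.37 0.44 1.59 0.   1.11 1.77]
   ik [ 0.37  0.44  1.59  0.    1.11 -1.37]
tray ik [ 0.    0.13  1.98 -0.    1.03  1.43]
tray ik [ 0.    0.13  1.98  0.    1.03 -1.71]
1.6
```

```bash
cat >> h.py <<'E'
CARS=dict(red=(.555,-.1172,.50,.010),green=(.6698,.2132,-.52,0),blue=(.4235,-.0952,.445,0),beige=(.5963,.3092,.17,0))
TRAY=np.array([.506,.0718]); TH=.13; PZ=.0093; G=.004
def u(a): return np.array([np.cos(a),np.sin(a)])
def pick(n):
    x,y,w,s=CARS[n]; p=np.array([x,y])+s*u(w); R=downR(w)[0]
    bot.reach([*p,.12],R); bot.move_straight([*p,.03],feed=.25)
    bot.move_straight([*p,G],feed=.08,force_limit=8); bot.grasp()
    print(n,"z",status.get_eef_pos()[2],"width",status.get_grip_width(),"F",status.get_grasp_force())
    bot.move_straight([*p,.10],feed=.25); return s
def place(n,s,out=.0015,corr=(0,0)):
    i,j=PADS[n]; p=TRAY+(i*.036+s+corr[0])*u(TH)+(j*(.030+out)+corr[1])*u(TH+np.pi/2); R=downR(TH)[0]
    bot.reach([*p,.09],R); print("  width",status.get_grip_width())
    bot.move_straight([*p,PZ+G+.010],feed=.2)
    h=bot.move_straight([*p,PZ+G-.003],feed=.03,force_limit=4)
    print("  touch",h,"z",status.get_eef_pos()); bot.open_gripper()
    bot.move_straight([*p,.10],feed=.25)
E
python3 - <<'E'
from h import *
s=pick("red"); place("red",s); s=pick("blue"); 
p,d=viewer.camera("top"); cv2.imwrite("pics/t1.png",cv2.resize(p[150:310,200:440,::-1],None,fx=3,fy=3))
print(status.get_clock())
E
```

```text
red z 0.00450536628631517 width 0.20175979574157776 F 59.04646575450897
  width 0.2025135794264907
  touch True z [0.55712583 0.04639074 0.01346645]
blue z 0.0044509422748312474 width 0.2024410423346774 F 59.03139889240265
11.7833
```

View pics/t1.png

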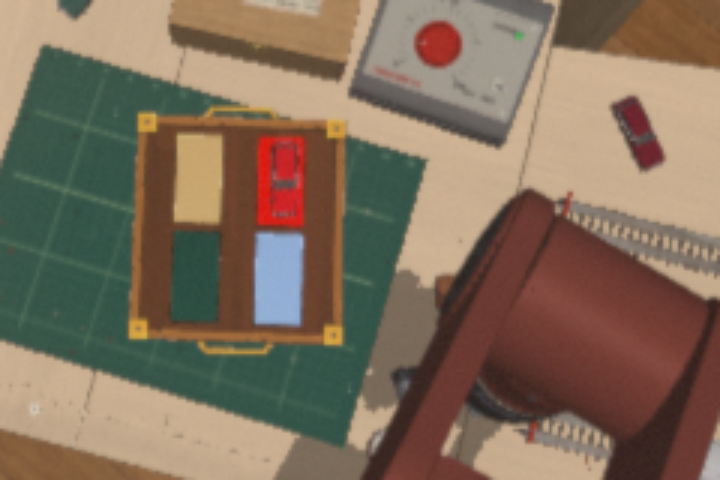

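The red car sits on its pad at crop (285,179), pad centre (281,181), aligned; the blue car is in the gripper. I'll continue with the others.

Run:
```python
from h import *
place("blue",0); s=pick("beige"); place("beige",s,out=.002); s=pick("green"); place("green",s,out=.002)
bot.reach([.45,-.3,.25],downR(.1)[0])
p,d=viewer.camera("top"); cv2.imwrite("pics/t2.png",cv2.resize(p[170:280,225:335,::-1],None,fx=5,fy=5,interpolation=cv2.INTER_CUBIC))
t=(d[170:280,225:335])
for n in PADS:
    for cam in("top","side"):
        p,dd=viewer.camera(cam)
        i,j=PADS[n]; e=TRAY+i*.036*u(TH)+j*.03*u(TH+np.pi/2)
        for o in measure(cam,"car_"+n,dd,PZ+.0075):
            q=np.array([(o["c"]-e)@u(TH),(o["c"]-e)@u(TH+np.pi/2)])*1000
            if abs(q).max()<25: print(n,cam,q.round(1),o["yaw"],o["conf"],o["rs"],o["z"])
p,_=viewer.camera("side"); cv2.imwrite("pics/s2.png",cv2.resize(p[180:330,200:350,::-1],None,fx=4,fy=4,interpolation=cv2.INTER_CUBIC))
print(status.get_clock())
```

```text
width 0.19995443151058176
  touch True z [0.47581871 0.03569822 0.01344323]
beige z 0.004532798042893849 width 0.197307045803973 F 59.43538427352905
  width 0.19827067566608528
  touch True z [0.53901832 0.1084072  0.01344914]
green z 0.004538602730377251 width 0.20163511966044434 F 59.52143132686615
  width 0.19718534280226843
  touch True z [0.46772188 0.09897857 0.01349111]
red top [ 0.1 -2.2] 0.131 0.63 [0.053 0.02 ] [0.0132 0.02   0.0253]
red side [ 2.  -1.3] 0.034 0.64 [0.048 0.028] [0.0147 0.0203 0.0257]
green top [2.3 0.8] 0.119 0.53 [0.05  0.017] [0.0144 0.019  0.025 ]
green side [1.6 4.6] 0.078 0.55 [0.051 0.03 ] [0.0137 0.0192 0.0257]
blue top [-0.  -2.4] 0.107 0.66 [0.054 0.019] [0.0134 0.0184 0.0251]
blue side [ 2.4 -0.2] 0.147 0.56 [0.054 0.037] [0.0131 0.0192 0.025 ]
beige top [-0.8  1.5] 0.147 0.68 [0.051 0.017] [0.0143 0.019  0.024 ]
beige side [3.9 3.5] 0.079 0.7 [0.053 0.033] [0.0121 0.0192 0.0247]
29.075
```

View pics/t2.png

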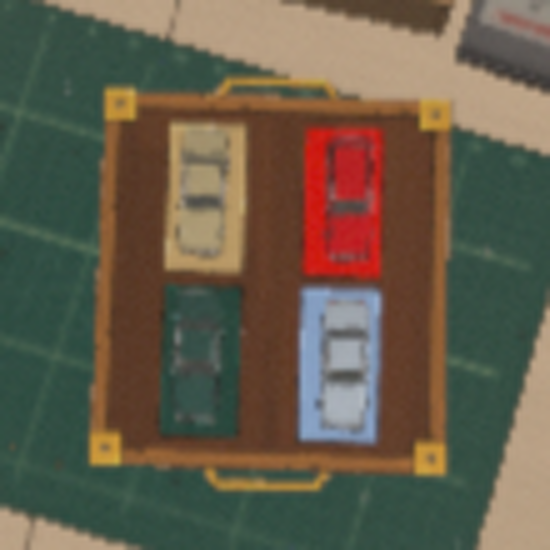

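View pics/s2.png

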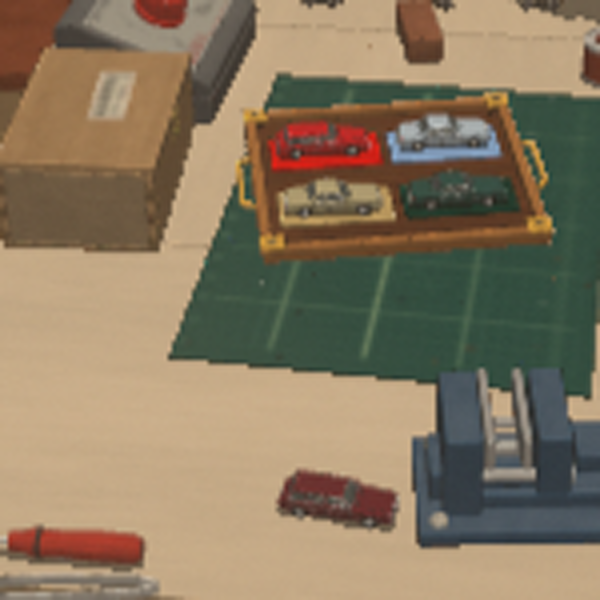

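The top and side views show all four cars upright and lengthwise on their own pads, within about 3 mm of the middle. The maroon cars haven't moved, and the arm is clear.

```bash
python3 -c "
from plant import close_job; print(close_job())"
```

```text
the job is handed in; nothing more can be done
None
```

The job is handed in: the bright red, dark green, light blue and beige cars stand lengthwise on their own pads, on their wheels and within about 3 mm of the middle; I never touched the two dark red cars, and the clock read about 29 s at the last check.

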